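# Turn the tube rotor home on its keyed drive

## Task

The orange tube rotor was put on its drive askew, so its keys ride on top of the drive's metal crown instead of in the slots. Take it by the grip bar, turn it until the keys meet the slots and it drops fully home, and let go; leave the blue rotor, which already sits home on the other drive, alone.

Things in the scene. Friction and masses are not known exactly. Their poses are not given: they have to be found in the camera images.
- orange_rotor: Loose orange three-armed rotor, 136 mm across, about 0.25 kg. Origin: on its axis under the hub, z up. Arms (tops 10 mm, caps 13 mm above origin) along +x and at 120 and 240 deg. Under each arm a key 8 mm wide, at 28-44 mm radius, 14 mm deep; a 36 mm stub shaft 22 mm deep centres it in the bore. Starts level, origin 62 mm above the table, keys on the crown; falls home by its own weight
- orange_grip (a point): Centre of the upper half of the orange rotor's black grip bar (white line on top), on the rotor's axis 36 mm above its origin; axes as the rotor's. The bar is 44 mm long (along x), 16 mm wide (along y), from 10 to 48 mm above the rotor's origin
- drive_1: White fixed drive, 144 mm wide, under the orange rotor. Origin: on its axis at table level. Metal crown, 88 mm wide, top 48 mm up, bore 40 mm, three slots at +x, 120 and 240 deg, each with a red line beside it. Any key fits any slot, play 13 deg either way. Home: rotor 14 mm lower, its origin 48 mm above this one. At start the nearest fit is 38 to 60 deg away, one way or the other
- blue_rotor: Blue rotor of the same shape, origin and axes, already home on a second drive of the same kind (origin 48 mm above the table). Leave it alone
There are look-alikes about, which are no part of the job. Of the things that look like the orange_rotor, the larger one is meant.

How it is judged:
By the outcome, as a careful person would: the job done as asked, in the order asked, and still so for the second after the job is handed in, with the robot touching nothing.
It also fails if it takes over 29 s, if anything falls off the work surface, if the arm or the gripper's body presses on something with over 40 N, if the wrist force passes 120 N, or if a joint passes its speed limit or range.

## Robot

A 7-joint arm with a two-finger parallel gripper is mounted at the origin on a cart in front of the work surface, level with it; the furniture and walls round the work are solid. World frame = base frame: x ahead of the robot, y to its left, z up, the work surface at z = 0. Lengths are in mm, angles in rad, forces in N, time in s.
With the tool pointing down it reaches from about 400 to 875 mm from the base axis. Payload 19.3 kg.
Tool frame: the origin (TCP) lies at the very end of the fingers, on their centre line; the grasp point (between the pads) lies 19 mm behind it (grip_point_offset is the z of the grasp point in the tool frame, in mm); z points along the fingers, x is the direction in which the jaws open and shut, and the axes are right-handed (so a half turn about z gives the same grasp; the last joint's range is limited). The gripper opens to 85 mm and grips with 20 to 120 N. Pads are 22 mm wide; open, the fingers measure 114 mm over their backs; the gripper's body (76 mm by 85 mm) begins 54 mm behind the grasp point. The pads swing forward as they close: fully open they stand 13 mm farther back than shut.
Start: joints at [-1.346, 0.521, -0.036, 1.599, 0.021, 1.021, -0.113], TCP at [181.612, 598.023, 231.291] pointing down, gripper open.
Joint ranges: [-2.91, 2.91], [-0.3, 2.13], [-1.5, 1.42], [0.17, 2.43], [-1.26, 4.41], [0.16, 1.93], [-2.52, 2.52]. Speed limits (rad/s): [1.89, 1.89, 2.39, 2.39, 3.01, 3.01, 3.01].

## Interface

Orientations are given as a 3x3 rotation matrix whose columns are the frame's x, y, z axes.
In Python, from workcell import movep, movel, goto_joints, open_gripper, clamp, wait, inverse_kinematics, read_state, camera, PlanningError, finish_job, grip_point_offset gives the robot as it stands. Calls block until the motion is done:
- movep(position, orientation): joint-space move of the TCP to a pose.
- movel(position, frame=None, max_speed=150, guard=None): straight line of the TCP; frame=None keeps the orientation; max_speed is the mean speed in mm/s. With guard (N) it stops when the force on the tool has changed by that much, and returns True; else False.
- goto_joints(angles): joint-space move.
- open_gripper() and clamp(): open the fingers fully, or close them until they stop; the grip force is fixed at half the most.
- wait(seconds).
- inverse_kinematics(position, orientation): joint angles nearest the present ones, or None.
- read_state(): the state.
- camera(name): name is "scene" or "top" or "wrist"; returns a dict with "image" (384x512x3 uint8, blue, green, red), "range_z" (384x512 float32, mm along the optical axis (not along the pixel's ray), 0 where there is no reading), "fx", "fy", "cx", "cy" (pixels), "cam_to_world" (4x4, takes a point from camera to world coordinates). Camera axes: x right, y up, looking along -z (the intrinsics and any distortion apply to the point x, -y, -z); pixel columns grow to the right and rows downward; lengths in mm; the calibration is good to about 2 mm. A picture is of the moment at which its call begins.
A pose or a line that the arm cannot do raises PlanningError and nothing moves.
- finish_job(): hands the job in, once; it reports no verdict.
The state is a dict: "time": time; "qpos": joint angles; "qvel": joint speeds; "joint_efforts": joint torques, N m; "eef_pos": TCP position; "tool_rot": TCP orientation; "ft_force": force on the tool from outside, world axes, zero at the start; "torque": the same for the moment, N m; "finger_gap": finger opening in mm.
Only numpy, scipy, OpenCV 4.12 (cv2) and the standard library are available. Lean on these libraries where they do the work, as an engineer would, in place of code of your own. Each camera call takes 0.05 s, during which the arm holds its last target.

## Working session

There is one attempt and no reset: what is moved stays moved. The work goes in short steps, each a Python script; the robot and the scene stay as the last script left them, time stands still between calls to the robot, and variables do not carry over. Pictures are saved under pics/ and viewed, and the job is handed in when it is done.

```bash
mkdir -p pics; ls; python3 - <<'E'
from workcell import *
import cv2,pickle
d={}
for n in("scene","top","wrist"):
    c=camera(n); d[n]=c; cv2.imwrite(f"pics/a_{n}.png",c["image"])
    print(n,c["fx"],c["fy"],c["cx"],c["cy"],c["cam_to_world"].round(3).tolist(),[k for k in c])
pickle.dump(d,open("a.pkl","wb"))
s=read_state();print(s["time"],s["tool_rot"],grip_point_offset)
E
```

```text
pics
scene 490.92550127884346 490.92550127884346 253.0154624893946 191.35957205320565 [[0.575, 0.364, -0.732, -314.17], [-0.818, 0.25, -0.518, -588.99], [-0.005, 0.897, 0.442, 541.8], [0.0, 0.0, 0.0, 1.0]] ['image', 'range_z', 'fx', 'fy', 'cx', 'cy', 'cam_to_world']
top 368.1193797969359 368.1193797969359 253.45345973713054 185.4059971833777 [[-0.009, 0.999, -0.052, 425.495], [-1.0, -0.008, 0.016, -13.632], [0.016, 0.052, 0.999, 995.334], [0.0, 0.0, 0.0, 1.0]] ['image', 'range_z', 'fx', 'fy', 'cx', 'cy', 'cam_to_world']
wrist 333.34980755700707 333.34980755700707 251.54221464925246 192.7357368271866 [[0.29, -0.919, -0.267, 113.896], [0.957, 0.278, 0.081, 617.48], [-0.0, -0.279, 0.96, 374.956], [0.0, 0.0, 0.0, 1.0]] ['image', 'range_z', 'fx', 'fy', 'cx', 'cy', 'cam_to_world']
0.15 [[ 2.90550814e-01  9.56859541e-01 -2.06336786e-04]
 [ 9.56859205e-01 -2.90550885e-01 -8.02806086e-04]
 [-8.28123999e-04  3.58207084e-05 -9.99999656e-01]] -18.700000000000003
```

View pics/a_top.png

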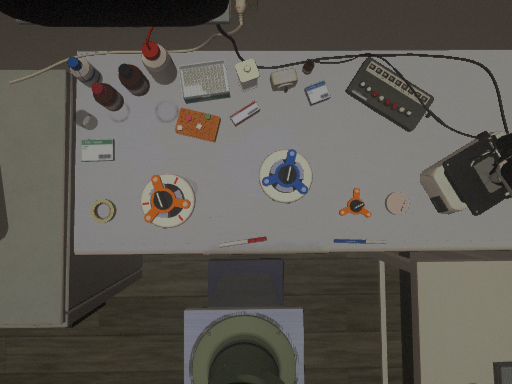

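View pics/a_scene.png

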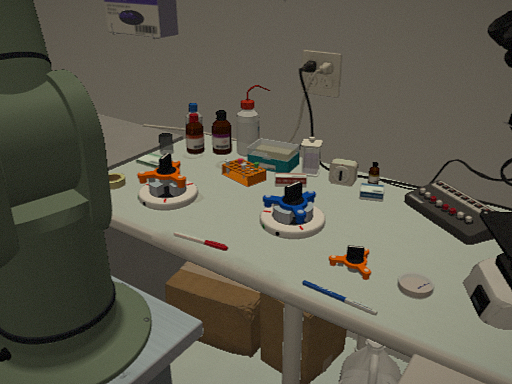

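View pics/a_wrist.png

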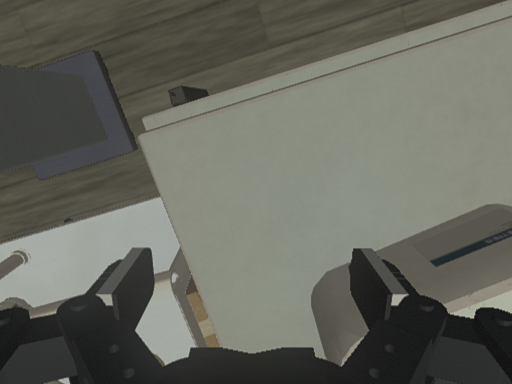

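Candidates for the orange rotor: A at top px (165,201), on a white drive, and B at (356,204), small and lying on the table with no drive. A is the larger and sits on a drive, so it fits the description. I'll check it in enlarged crops.

```bash
cat > h.py <<'E'
import numpy as np,cv2
def pw(c,u,v,z=None):
    "pixel -> world; via range or at plane z"
    M=c["cam_to_world"]
    d=np.array([(u-c["cx"])/c["fx"],-(v-c["cy"])/c["fy"],-1.])
    if z is None:
        r=c["range_z"][int(round(v)),int(round(u))]; return M[:3,:3]@(d*r)+M[:3,3]
    w=M[:3,:3]@d; return M[:3,3]+w*(z-M[2,3])/w[2]
def proj(c,p):
    M=c["cam_to_world"]; q=M[:3,:3].T@(np.asarray(p)-M[:3,3]); return c["cx"]+c["fx"]*q[0]/-q[2], c["cy"]-c["fy"]*q[1]/-q[2]
def crop(c,u,v,w,k,name):
    cv2.imwrite(name,cv2.resize(c["image"][v-w:v+w,u-w:u+w],None,fx=k,fy=k,interpolation=cv2.INTER_CUBIC))
E
python3 - <<'E'
from h import *
import pickle
d=pickle.load(open("a.pkl","rb"));c=d["top"]
a=cv2.resize(c["image"][166:236,130:200],(400,400),interpolation=2)
b=cv2.resize(c["image"][169:239,321:391],(400,400),interpolation=2)
cv2.imwrite("pics/b_ab.png",np.hstack([a,b]))
for p in [(163,201),(140,201),(356,204),(289,175)]: print(p,pw(c,*p).round(1), pw(c,*p,z=110).round(1))
s=d["scene"];crop(s,168,183,40,10,"pics/b_sc.png")
for u,v in[(166,158),(180,200)]: print(pw(s,u,v).round(1))
E
```

```text
(163, 201) [436.  189.7 106. ] [436.  188.8 110. ]
(140, 201) [4.378e+02 2.755e+02 2.000e-01] [436.4 243.6 110. ]
(356, 204) [ 424.6 -294.5   44.5] [ 424.6 -275.2  110. ]
(289, 175) [ 497.2 -115.9   95.6] [ 496.1 -114.2  110. ]
[432.9 186.6 108.8]
[415.6 135.1  21.5]
```

View pics/b_ab.png

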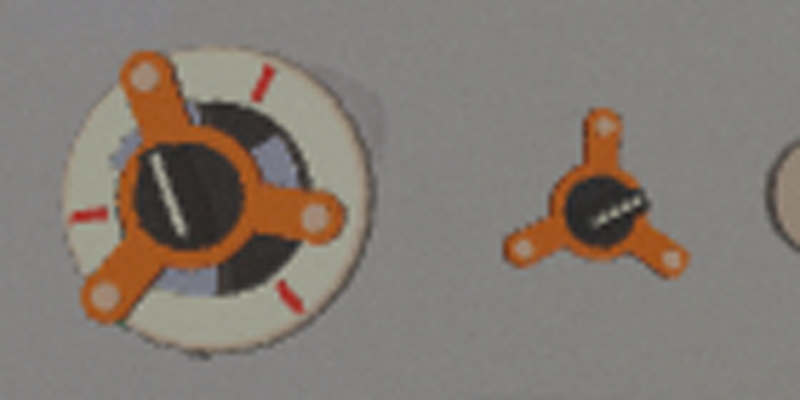

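```bash
python3 -c "
import cv2;i=cv2.imread('pics/b_sc.png');cv2.imwrite('pics/b_sc2.png',cv2.resize(i,(600,600)))"
```

```text
(no output)
```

View pics/b_sc2.png

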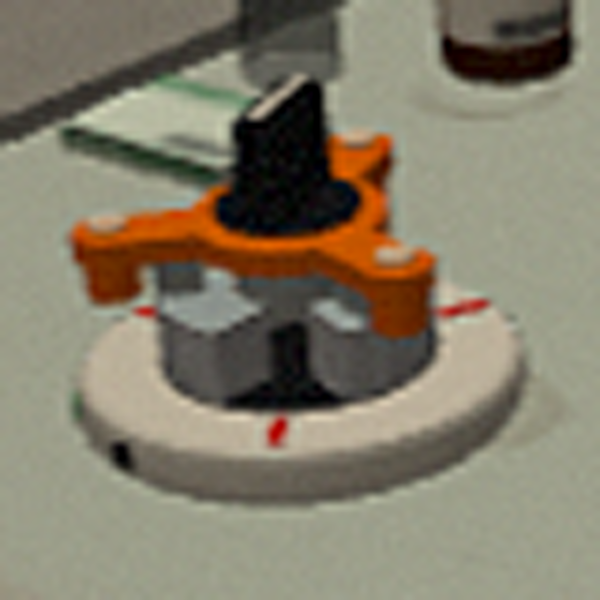

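Crop confirms it: A (left) is the large orange rotor on the drive, with its keys riding on the crown. B is about 60% of its size and lies on the bare table. Next, the angles.

```bash
cat > ang.py <<'E'
from h import *
def report(c,caps,reds,line,zc=75,zr=21.5,zl=110):
    C=np.array([pw(c,*p,z=zc) for p in caps]);R=np.array([pw(c,*p,z=zr) for p in reds]);L=np.array([pw(c,*p,z=zl) for p in line])
    def circ(P):
        A=np.c_[2*P[:,:2],np.ones(3)];x=np.linalg.solve(A,(P[:,:2]**2).sum(1));return x[:2],np.sqrt(x[2]+x[0]**2+x[1]**2)
    cc,rc=circ(C);cr,rr=circ(R)
    an=lambda P,o:np.degrees(np.arctan2(P[:,1]-o[1],P[:,0]-o[0])).round(1)
    print("rotor ctr",cc.round(1),"r",rc.round(1),an(C,cc),"red ctr",cr.round(1),rr.round(1),an(R,cr))
    print("line mid",L[:2].mean(0).round(1),"len",np.linalg.norm(L[0]-L[1]).round(1),"ang",np.degrees(np.arctan2(*(L[0]-L[1])[1::-1])).round(1))
    print("mod120 rotor",(an(C,cc)%120),"slots",an(R,cr)%120)
E
python3 - <<'E'
from ang import *
import pickle
from workcell import *
d=pickle.load(open("a.pkl","rb"));c=d["top"]
f=lambda L:[(130+x*70/400-.5,166+y*70/400-.5) for x,y in L]
report(c,f([(145,76),(315,217),(106,296)]),f([(264,83),(90,215),(290,297)]),f([(152,155),(184,236)]))
for p in f([(264,83),(90,215),(290,297)]): print(pw(c,*p).round(1))
ctr=[434,187]
for a in range(-180,180,30):
    t=np.radians(a);R=np.array([[np.cos(t),np.sin(t),0],[np.sin(t),-np.cos(t),0],[0,0,-1]])
    for z in (250,79):
        q=inverse_kinematics([*ctr,z],R); print(a,z,None if q is None else np.round(q,2))
E
```

```text
rotor ctr [439.4 198.1] r 55.8 [  20.  -100.   140.6] red ctr [439.2 198.4] 57.5 [ -23.2   97.3 -142.8]
line mid [439.1 198.6 110. ] len 36.6 ang 21.6
mod120 rotor [20.  20.  20.6] slots [96.8 97.3 97.2]
[491.9 175.3  24.1]
[431.8 255.1  22.9]
[393.4 163.1  24.4]
-180 250 [ 0.41  0.52 -1.27  1.92  0.55  1.11  2.06]
-180 79 [-0.26  0.55 -0.35  2.1   0.35  0.55  2.27]
-150 250 [-1.4   0.54  1.24  2.   -0.61  1.04 -2.49]
-150 79 [-1.29  1.01  1.22  2.15 -1.22  1.01 -1.96]
-120 250 [-1.4   0.54  1.24  2.   -0.61  1.04 -1.96]
-120 79 [-1.29  1.01  1.22  2.15 -1.22  1.01 -1.44]
-90 250 [-1.11  0.32  0.73  1.99 -0.27  0.93 -1.81]
-90 79 [-0.89  0.59  0.47  2.13 -0.53  0.53 -1.59]
-60 250 [-1.03  0.3   0.62  1.99 -0.22  0.92 -1.35]
-60 79 [-0.85  0.58  0.42  2.13 -0.46  0.52 -1.13]
-30 250 [-0.94  0.28  0.51  1.98 -0.17  0.92 -0.87]
-30 79 [-0.82  0.57  0.38  2.13 -0.42  0.51 -0.64]
0 250 [-0.88  0.27  0.43  1.98 -0.14  0.91 -0.38]
0 79 [-0.75  0.56  0.29  2.12 -0.32  0.5  -0.23]
30 250 [-0.8   0.27  0.33  1.98 -0.11  0.91  0.11]
30 79 [-0.68  0.54  0.19  2.12 -0.21  0.49  0.19]
60 250 [-0.72  0.26  0.23  1.97 -0.07  0.91  0.59]
60 79 [-0.6   0.54  0.09  2.12 -0.1   0.49  0.61]
90 250 [-0.64  0.26  0.13  1.97 -0.04  0.92  1.08]
90 79 [-0.53  0.53 -0.    2.11  0.    0.5   1.03]
120 250 [-0.51  0.26 -0.02  1.96  0.01  0.92  1.55]
120 79 [-0.44  0.53 -0.11  2.11  0.12  0.51  1.45]
150 250 [-0.42  0.26 -0.13  1.96  0.04  0.92  2.04]
150 79 [-0.34  0.54 -0.25  2.1   0.25  0.53  1.84]
```

Rotor axis is at about (439,198), +x arm at 20°, slots at -23/97/-143°, so the nearest fit is about -43° (clockwise). I'll move above it and measure with the wrist camera.

```bash
cat >> h.py <<'E'
def down(a):
    t=np.radians(a);return np.array([[np.cos(t),np.sin(t),0],[np.sin(t),-np.cos(t),0],[0,0,-1]])
E
python3 - <<'E'
from h import *
from workcell import *
import pickle
movep([439,198,230],down(110))
c=camera("wrist");pickle.dump(c,open("w.pkl","wb"));cv2.imwrite("pics/c_w.png",cv2.resize(c["image"],(800,600)))
s=read_state();print(s["time"],s["eef_pos"],s["qpos"],s["ft_force"]);print(proj(c,[439,198,110]))
E
```

```text
1.9333 [438.86233167 198.85761624 229.96530431] [-5.46410388e-01  2.96463724e-01 -2.42161480e-03  1.96822340e+00
  6.41309523e-04  8.76836506e-01  1.37159528e+00] [-0.52389864  0.60294638  0.03062743]
(np.float64(251.5683298184862), np.float64(185.7451778072208))
```

View pics/c_w.png

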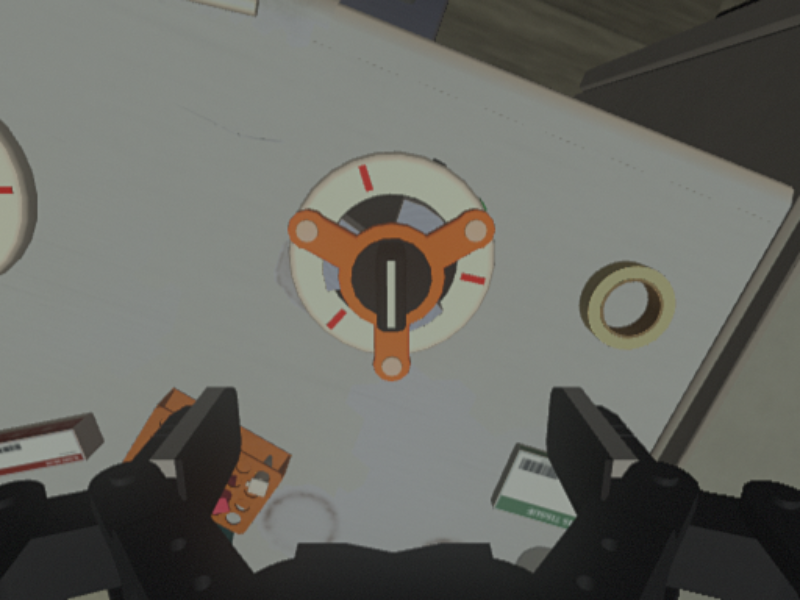

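```bash
python3 - <<'E'
from ang import *
import pickle
c=pickle.load(open("w.pkl","rb"));t=pickle.load(open("a.pkl","rb"))["top"]
g=lambda L:[((x+.5)/1.5625-.5,(y+.5)/1.5625-.5) for x,y in L]
f=lambda L:[(130+x*70/400-.5,166+y*70/400-.5) for x,y in L]
wc=g([(391,367),(306,231),(476,231)]);wr=g([(366,178),(473,279),(337,319)]);wl=g([(391,327),(391,261)])
report(c,wc,wr,wl)
tc=f([(145,76),(315,217),(106,296)]);tl=f([(152,155),(184,236)])
def tri(p,q):
    A=[];b=[]
    o1=c["cam_to_world"][:3,3];d1=pw(c,*p,z=0)-o1;o2=t["cam_to_world"][:3,3];d2=pw(t,*q,z=0)-o2
    x,*_=np.linalg.lstsq(np.c_[d1,-d2],o2-o1,rcond=None);a=o1+d1*x[0];b=o2+d2*x[1];return ((a+b)/2).round(1),np.linalg.norm(a-b).round(1)
tr=f([(264,83),(90,215),(290,297)])
print("line ends",[tri(a,b) for a,b in zip(wl,tl)])
print("line range",[pw(c,*p).round(1) for p in wl],"mid",pw(c,*np.mean(wl,0)).round(1))
print("caps",[tri(a,b) for a,b in zip(wc,tc)],[pw(c,*p).round(1) for p in wc])
cv2.imwrite("pics/c_crop.png",cv2.resize(c["image"][90:250,170:330],(600,600),interpolation=2))
E
```

```text
rotor ctr [441.4 197.5] r 56.5 [ 20.  -99.9 140. ] red ctr [441.4 198. ] 57.9 [-142.7   96.8  -22.6]
line mid [441.5 197.6 110. ] len 36.0 ang 20.0
mod120 rotor [20.  20.1 20. ] slots [97.3 96.8 97.4]
line ends [(array([455.8, 203. , 118.6]), np.float64(0.5)), (array([422.5, 190.4, 118.4]), np.float64(1.2))]
line range [array([457.8, 203.5, 112. ]), array([424.3, 191.3, 111.3])] mid [440.7 197.3 112.1]
caps [(array([491.4, 215.5,  82.4]), np.float64(0.4)), (array([430.1, 142.3,  81.5]), np.float64(0.9)), (array([396.9, 230.9,  86.8]), np.float64(1.1))] [array([493.6, 216.4,  77.3]), array([431.5, 142. ,  76.5]), array([398.1, 233.5,  76.1])]
```

View pics/c_crop.png

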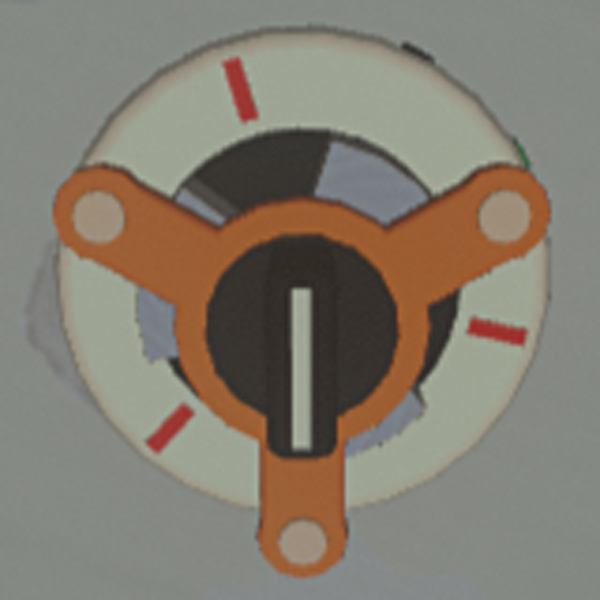

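```bash
python3 - <<'E'
from h import *
import pickle
c=pickle.load(open("w.pkl","rb"))
for n,x,y in[("L",180,188),("L in",225,222),("R",332,142),("R in",315,192),("lower-left edge",150,360),("LL2",178,352),("right",425,402),("right in",415,392),("blade L",345,455)]:
    p=pw(c,170+(x+.5)/3.75-.5,90+(y+.5)/3.75-.5,z=48);d=p[:2]-[441,197.7];print(n,p.round(1),"r",np.hypot(*d).round(1),"ang",np.degrees(np.arctan2(d[1],d[0])).round(1), pw(c,170+x/3.75,90+y/3.75).round(0))
E
```

```text
L [422.4 156.8  48. ] r 44.9 ang -114.4 [423. 157.  48.]
L in [426.8 170.7  48. ] r 30.5 ang -117.7 [423. 171.  73.]
R [397.8 189.8  48. ] r 43.9 ang -169.6 [398. 190.  50.]
R in [411.4 190.1  48. ] r 30.6 ang -165.6 [411. 190.  51.]
lower-left edge [469.1 163.8  48. ] r 44.0 ang -50.3 [477. 164.  23.]
LL2 [464.4 170.2  48. ] r 36.1 ang -49.6 [464. 171.  49.]
right [454.6 238.   48. ] r 42.5 ang 71.3 [461. 244.  22.]
right in [452.9 234.4  48. ] r 38.5 ang 72.0 [454. 235.  46.]
blade L [476.4 222.8  48. ] r 43.4 ang 35.3 [476. 223.  50.]
```

Two views agree: axis (440.5,197.8), rotor at 20°. The crown's own slot edges (-114 to -170, and -50) put the slots at -142/-22, which matches the red lines. Triangulating two nearby views gave heights about 8 mm too high, but range gives bar top 110–112 and caps 76–77 (text: 110, 75). I'll descend with a guard and clamp.

```bash
python3 - <<'E'
from h import *
from workcell import *
R=down(110)
movel([440.5,197.8,140],R)
print(movel([440.5,197.8,82],R,max_speed=80,guard=8))
s=read_state();print(s["time"],s["eef_pos"].round(1) if hasattr(s["eef_pos"],"round") else s["eef_pos"],s["ft_force"])
clamp();s=read_state();print(s["time"],s["finger_gap"],s["eef_pos"],s["ft_force"],s["torque"],s["qpos"])
c=camera("wrist");cv2.imwrite("pics/d_w.png",c["image"])
c=camera("scene");crop(c,168,183,40,7,"pics/d_s.png")
E
```

```text
False
3.5583 [440.7 197.9  82.4] [-0.007826    0.27175716  0.91534584]
4.2 15.048621194382184 [440.50955271 197.8527048   82.20059861] [-1.61921783 -0.3887732   5.76858695] [-0.08838931  0.24948479  0.05337234] [-0.53782782  0.53649065 -0.00928602  2.08636787  0.00951756  0.51865327
  1.36586535]
```

View pics/d_w.png

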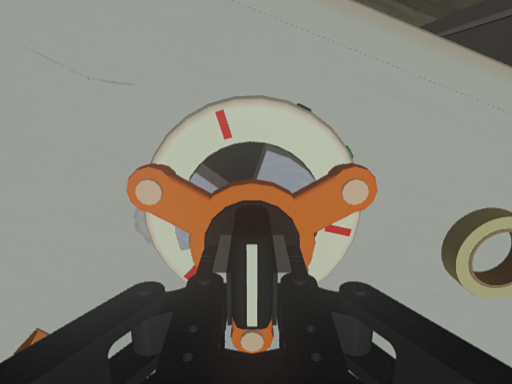

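View pics/d_s.png

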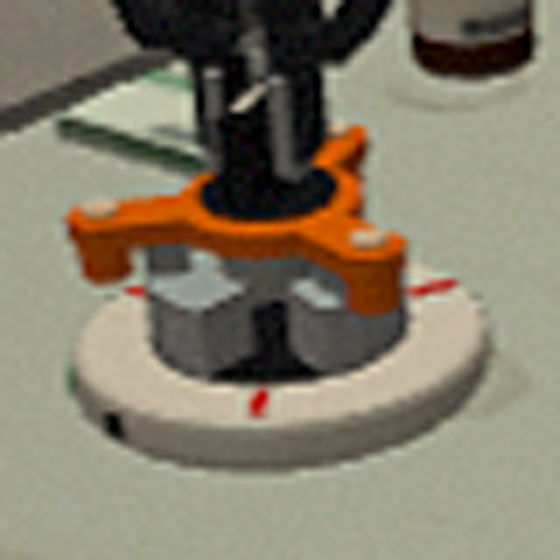

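The bar is held centrally between the pads: white line at wrist px (252,285), gap 15 mm. Now I turn joint 7 alone by -42.5°, then lower with a guard.

```bash
python3 - <<'E'
from h import *
from workcell import *
def p(m):
    s=read_state();print(m,round(s["time"],2),np.round(s["eef_pos"],1),np.round(s["ft_force"],1),np.round(s["torque"],2),round(s["finger_gap"],1),"ang",np.degrees(np.arctan2(s["tool_rot"][1][0],s["tool_rot"][0][0])).round(1))
q=np.array(read_state()["qpos"])
for k in range(1,4):
    t=q.copy();t[6]-=np.radians(42.5)*k/3;goto_joints(t);p(k)
R=np.array(read_state()["tool_rot"])
print(movel([440.5,197.8,68.5],None,max_speed=30,guard=15));p("low")
c=camera("scene");crop(c,168,183,40,7,"pics/e_s.png")
E
```

```text
1 4.66 [440.5 197.8  82.2] [-1.5 -0.4  1.3] [-0.16  0.09 -0.03] 15.2 ang 96.1
2 5.02 [440.4 197.8  82.1] [ 0.8  0.6 -1.7] [0.02 0.03 0.02] 14.8 ang 82.1
3 5.38 [440.5 197.8  82.1] [ 0.7 -0.3 -2.8] [-0.04 -0.03  0.01] 15.1 ang 68.0
True
low 5.87 [440.2 197.7  68.2] [-1.  -0.9 12. ] [-0.21  0.36  0.01] 14.8 ang 67.6
```

View pics/e_s.png

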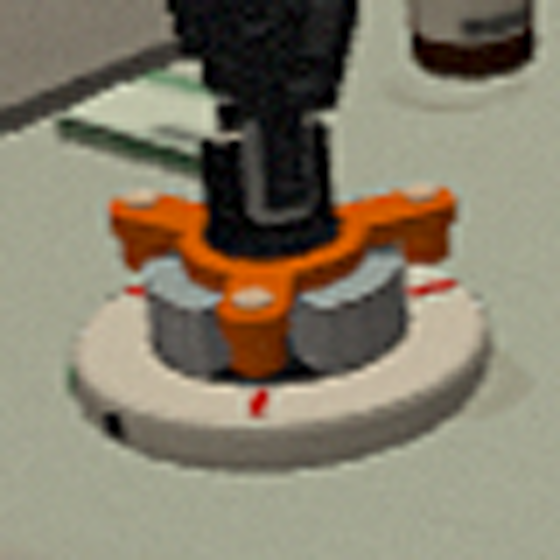

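The keys are in the slots: the front arm at crop px (255,310) is above its red line, and the rotor is about 14 mm lower with contact at the bottom. I'll let go, back off and check.

```bash
python3 - <<'E'
from h import *
from workcell import *
import pickle
open_gripper()
s=read_state();print(s["time"],s["finger_gap"],s["ft_force"])
movel([440.5,197.8,230],None,max_speed=120);wait(.2)
d={n:camera(n) for n in("scene","top","wrist")};pickle.dump(d,open("f.pkl","wb"))
crop(d["scene"],168,183,40,7,"pics/f_s.png");c=d["wrist"];cv2.imwrite("pics/f_w.png",cv2.resize(c["image"],(800,600)))
s=read_state();print(s["time"],s["eef_pos"],s["finger_gap"])
cv2.imwrite("pics/f_t.png",d["top"]["image"])
E
```

```text
6.6 85.39455805354189 [ 0.23211366 -0.58821895  0.01768027]
8.45 [440.47554268 197.75431688 229.83744596] 85.35703721131189
```

View pics/f_s.png

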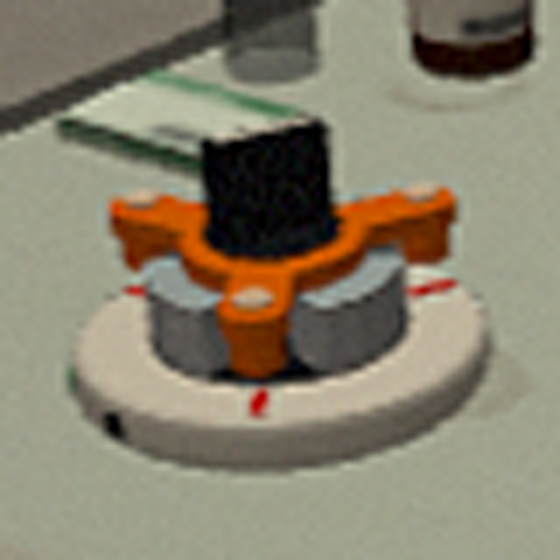

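View pics/f_w.png

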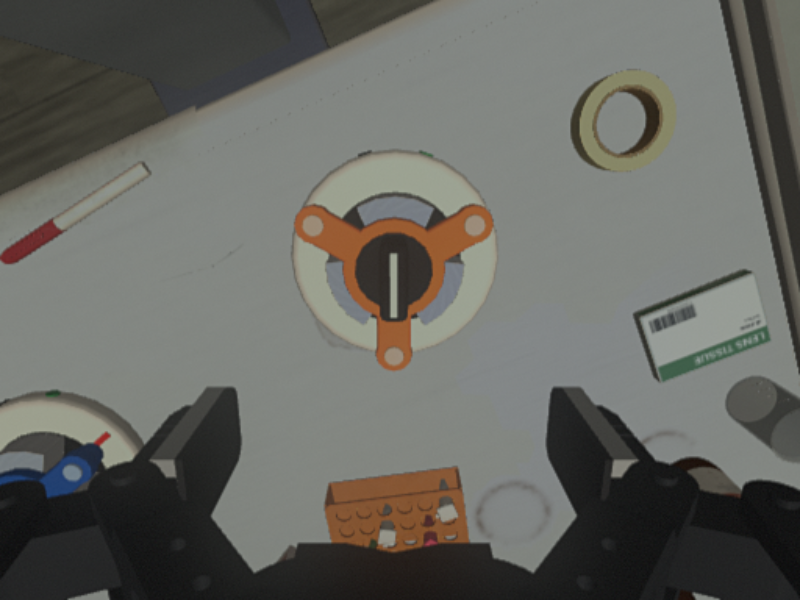

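The wrist picture shows the arms covering all three red lines, with the caps at (312,226), (475,226) and (393,356). Last, I check heights and level, and the blue rotor against the first picture.

```bash
python3 - <<'E'
from h import *
import pickle
d=pickle.load(open("f.pkl","rb"));c=d["wrist"]
for x,y in[(312,226),(475,226),(393,356),(393,300),(393,262)]: print(pw(c,x/1.5625,y/1.5625).round(1))
a=pickle.load(open("a.pkl","rb"))["top"]
sl=np.s_[145:208,255:320]
print("blue diff",np.abs(a["image"][sl].astype(int)-d["top"]["image"][sl]).mean())
from workcell import *
s=read_state();print(s["time"]);finish_job()
E
```

```text
[396.9 162.5  62.9]
[434.2 252.6  61.6]
[492.5 175.4  62.6]
[448.5 193.5  97.9]
[428.6 201.7  98.6]
blue diff 8.416849816849817
8.45
the job is handed in; nothing more can be done
```

```bash
python3 - <<'E'
from h import *
import pickle
d=pickle.load(open("f.pkl","rb"));a=pickle.load(open("a.pkl","rb"))
f=lambda i:cv2.resize(i[145:208,255:320],(390,380),interpolation=2)
g=lambda i:cv2.resize(i[165:245,250:335],(390,380)) 
cv2.imwrite("pics/g.png",np.hstack([g(a["scene"]["image"]),g(d["scene"]["image"])]))
E
```

```text
(no output)
```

View pics/g.png

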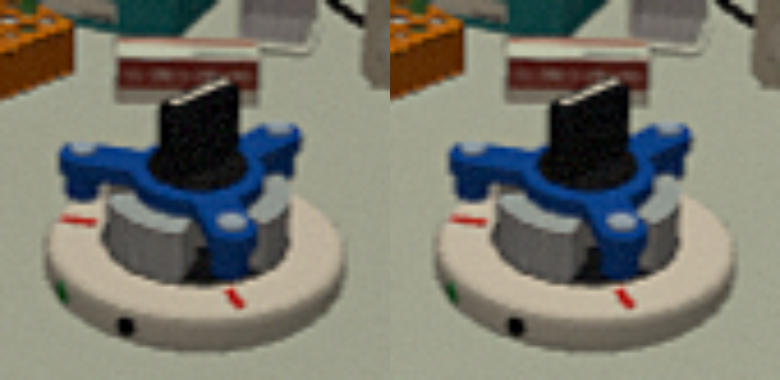

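The orange rotor is fully home on its drive and released, and I handed the job in at 8.45 s of the 29 s allowed. I gripped the bar, turned it 42.5° clockwise, lowered it 14 mm until it touched bottom, opened the gripper and backed off 160 mm.

- **Orange rotor:** the caps now stand at 62–63 mm (61 expected at home, 76–77 by the same measure before). The bar top is at 98 mm (was 112). The rotor is level, and its arms lie over the red lines.
- **Forces:** the wrist readings I took stayed at or below 12 N. The lowering move stopped on its 15 N guard at the bottom.
- **Blue rotor:** it looks the same in the scene pictures before and after. The top-camera difference there was not zero (mean 8.4 grey levels). I did not look into why, and compared the scene pictures only after handing in.
- **Height disagreement:** triangulating between the top and wrist cameras put points about 6–11 mm too high. I used the range readings instead, which agreed with the stated heights to about 2 mm.

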